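# Demagnetise the screwdriver tip in the bench demagnetiser

### The arm

A 6-joint arm with a two-finger parallel gripper is mounted at the origin on a cart in front of the work surface, level with it; the furniture and walls round the work are solid. World frame = base frame: x ahead of the robot, y to its left, z up, the work surface at z = 0. Lengths are in m, angles in rad, forces in N, time in s.
With the tool pointing down it reaches from about 0.325 to 0.775 m from the base axis. Payload 9.3 kg.
Tool frame: the origin (TCP) lies at the very end of the fingers, on their centre line; the grasp point (between the pads) lies 19 mm behind it; x points along the fingers, y is the direction in which the jaws open and shut, and the axes are right-handed (so a half turn about x gives the same grasp; the last joint's range is limited). The gripper opens to 85 mm and grips with 20 to 120 N. Pads are 22 mm wide; open, the fingers measure 114 mm over their backs; the gripper's body (76 mm by 85 mm) begins 54 mm behind the grasp point. The pads swing forward as they close: fully open they stand 13 mm farther back than shut.
Start: joints at [1.142, 0.259, 0.021, 1.334, 0, 1.418], TCP at [0.15, 0.529, 0.231] pointing down, gripper open.
Joint ranges: [-3.04, 3.04], [-0.91, 1.82], [-1.04, 1.36], [-1.92, 1.95], [-1.52, 1.45], [-3.14, 3.14]. Speed limits (rad/s): [2.22, 2.22, 2.79, 3.14, 3.14, 3.14].

### API

Orientations are given as a unit quaternion [x, y, z, w].
In Python, from plant import manip gives the robot as it stands. The module is installed in compiled form; this text tells all that it offers.
- The arm moves only by the shell command python3 -m jog 'ROWS'. ROWS is JSON, a list of rows, each an object of numbers: "tx", "ty", "tz": the shift along the tool's x, y, z in m; "rx", "ry", "rz": the turn, a rotation vector about the tool's x, y, z in degrees; "fingers": the closure, from 0 (fully open) to 1 (shut). In form: [{"tx": .., "ty": .., "tz": .., "rx": .., "ry": .., "rz": .., "fingers": ..}, ...]. A call has 1 to 8 rows; each row is the pose to reach, as a shift and turn from the pose commanded when the call began, along the tool's axes at that moment; what a row does not reach only later rows make up. A row lasts 1/12 s, in which the tool goes at most 41.7 mm and 7.16 degrees, less where a joint would pass 70% of its speed; a pose out of reach is approached as far as the arm can. A call with a gripper value outside its range is refused whole. The fingers move at their own pace and stop on an object; the grip force is fixed at half the most. Time passes only in rows, so rows that repeat a pose let the fingers close. It gives the time, the measured TCP pose, the force and the opening at its end, in the units of the state.
- manip.sense(): the state, without advancing time (a new reading comes with each control period).
- manip.get_image(name): name is "scene" or "top" or "wrist"; returns a dict with "img" (480x640x3 uint8, red, green, blue), "depth" (480x640 float32, m along the optical axis (not along the pixel's ray), 0 where there is no reading), "intrinsics" (3x3 intrinsics, pixels), "k1" (the pictures are not rectified: a ray, as slopes to the right and down, at radius r is drawn at 1 + k1 r^2 times it, then the intrinsics apply), "extrinsics" (4x4, takes a point from camera to world coordinates). Camera axes: x right, y up, looking along -z (the intrinsics and any distortion apply to the point x, -y, -z); pixel columns grow to the right and rows downward; lengths in m; the calibration is good to about 2 mm. A picture is of the moment at which its call begins.
- manip.close_job(): hands the job in, once; it reports no verdict.
The state is a dict: "time": time; "q": joint angles; "qvel": joint speeds; "joint_efforts": joint torques, N m; "tool_pos": TCP position; "orientation": TCP orientation; "force": force on the tool from outside, world axes, zero at the start; "ft_torque": the same for the moment, N m; "width": opening from 0.0 (shut) to 1.0 (fully open).
Only numpy, scipy, OpenCV 4.12 (cv2) and the standard library are available. Lean on these libraries where they do the work, as an engineer would, in place of code of your own. Each camera call takes 0.05 s, during which the arm holds its last target.

### The job

Take the steel-handled screwdriver out of its stand by the handle and, holding it upright, dip its tip for about a second halfway down into the well of the demagnetiser, the small deep cup on a square foot. Then lift it out and put it back in the same stand, hanging upright by its guard disc, and let go. Do not push the demagnetiser about.

Things in the scene. Friction and masses are not known exactly. Their poses are not given: they have to be found in the camera images.
- driver: Screwdriver hanging tip down in its stand, 136 mm, 80 g. Origin: blade tip; z up the shank. Shank 5 mm diameter, z 0-66; flat round guard disc 46 mm diameter, z 66-70; straight fluted dark steel handle 16 mm diameter, z 70-128 (grip from above at z 108, any yaw); steel cap 17 mm diameter to z 136. Not wanted: a brush with a bulbous pale wooden handle, same length and guard, in an identical stand.
- driver_stand: The screwdriver's stand, fixed. Origin: centre of its underside on the bench, z up. Round foot 68 mm diameter; three thin legs carry a flat ring, 52 mm outside, 25 mm inside diameter, 5 mm thick, top face at z = 80 mm. The shank hangs through the ring with the guard disc flat on it, so the tip is at z = 14 mm, up to 10 mm off the axis. Lift the tip above z = 80 mm to clear the ring.
- demagnetiser: Demagnetiser, loose, 0.5 kg: plain grey round cup in the middle of a black square foot 74 x 74 x 10 mm. Origin: centre of the underside on the bench, z up. Cup 52 mm outside, 42 mm inside diameter, rim at z = 50 mm, inner floor at z = 13 mm, open at the top, empty. Not wanted: a wider shallow metal parts dish, 80 mm across, 16 mm high, standing nearby.
Not all that is in view belongs to the job. Leave any purple look-alike of the driver alone.

How it is judged:
On the way:
1. the tip is in the demagnetiser's well, at least 12 mm below the rim, within 19 mm of its axis, the screwdriver within 20 degrees of upright, for 0.3 s (horizontal distance between driver and demagnetiser below 0.019 m and z of driver in the frame of demagnetiser between 0.005 and 0.038 m and angle between driver's own z axis and vertical below 0.35 rad), for 0.3 s.
At the end, for the whole second after the job is handed in: After the dip, the screwdriver hangs in its own stand again, released and at rest: tip within 13 mm of the stand's axis and 10 to 18 mm above the bench (guard disc on the ring), upright within 7 degrees; the demagnetiser stands upright (horizontal distance between driver and driver_stand below 0.013 m and z of driver in the frame of driver_stand between 0.01 and 0.018 m and angle between driver's own z axis and vertical below 0.12 rad and linear speed of driver below 0.02 m/s and angle between demagnetiser's own z axis and vertical below 0.1 rad); the robot touches nothing.
It fails at once if the demagnetiser is pushed more than 25 mm from its place (distance of demagnetiser from where it was at the start of the episode above 0.025 m).
It also fails if it takes over 48 s, if anything falls off the work surface, if the arm or the gripper's body presses on something with over 40 N, if the wrist force passes 120 N, or if a joint passes its speed limit or range.

## Working session

There is one attempt and no reset: what is moved stays moved. The work goes in short steps, Python scripts to look and compute and a shell command to move; the robot and the scene stay as the last step left them, time stands still between calls to the robot, and variables do not carry over. Pictures are saved under pics/ and viewed, and the job is handed in when it is done.

```bash
mkdir -p pics
cat > h.py <<'E'
import numpy as np, cv2, pickle
from plant import manip
def grab(n,tag):
    d=manip.get_image(n); cv2.imwrite(f'pics/{tag}.png',d['img'][:,:,::-1]); pickle.dump(d,open(f'pics/{tag}.pkl','wb')); return d
def load(tag): return pickle.load(open(f'pics/{tag}.pkl','rb'))
def ray(d,u,v):
    K=np.array(d['intrinsics']);k1=d['k1']
    D=np.array([k1,0,0,0,0.]) 
    p=cv2.undistortPoints(np.array([[[u,v]]],float),K,D)[0,0]
    E=np.array(d['extrinsics']); r=E[:3,:3]@np.array([p[0],-p[1],-1.]); return E[:3,3],r
def onz(d,u,v,z):
    o,r=ray(d,u,v); return o+r*(z-o[2])/r[2]
def dep(d,u,v):
    o,r=ray(d,u,v); return o+r*d['depth'][int(v),int(u)]
E
python3 - <<'E'
from h import *
for n in ['scene','top','wrist']:
    d=grab(n,n+'0'); print(n,d['k1'],np.round(d['extrinsics'],3).tolist(),np.round(d['intrinsics'],1).tolist())
print(manip.sense())
E
```

```text
scene -0.1263730303458084 [[-0.846, 0.25, -0.471, -0.13], [-0.534, -0.377, 0.757, 1.114], [0.012, 0.892, 0.452, 0.627], [0.0, 0.0, 0.0, 1.0]] [[576.3, 0.0, 317.8], [0.0, 576.3, 244.8], [0.0, 0.0, 1.0]]
top -0.03353738274092429 [[0.024, 0.984, -0.175, 0.241], [-1.0, 0.024, -0.006, 0.135], [-0.002, 0.175, 0.985, 1.263], [0.0, 0.0, 0.0, 1.0]] [[530.8, 0.0, 322.4], [0.0, 530.8, 238.0], [0.0, 0.0, 1.0]]
wrist -0.024235287707028378 [[0.272, -0.924, -0.27, 0.081], [0.962, 0.26, 0.077, 0.549], [-0.001, -0.281, 0.96, 0.373], [0.0, 0.0, 0.0, 1.0]] [[336.8, 0.0, 317.4], [0.0, 336.8, 228.1], [0.0, 0.0, 1.0]]
{'time': 0.15, 'q': array([ 1.14239889e+00,  2.59072315e-01,  2.09410149e-02,  1.33368588e+00,
       -7.03606530e-06,  1.41819936e+00]), 'qvel': array([-5.53461983e-04, -2.72901563e-03,  1.52482198e-03, -5.12943055e-05,
        3.41479999e-04,  7.84689451e-04]), 'joint_efforts': array([ 2.61374480e-03, -5.55970001e+01,  3.44664967e+01,  1.13043960e-02,
       -1.33753852e-04, -4.91115475e-05]), 'tool_pos': array([0.14969312, 0.52902379, 0.23080185]), 'orientation': array([ 0.09685491,  0.70049499, -0.09754794,  0.700293  ]), 'force': array([ 0.06222026, -0.96095162, -0.57396451]), 'ft_torque': array([-0.02143021, -0.03474661, -0.01725828]), 'width': 1.0019707256628139}
```

View pics/scene0.png

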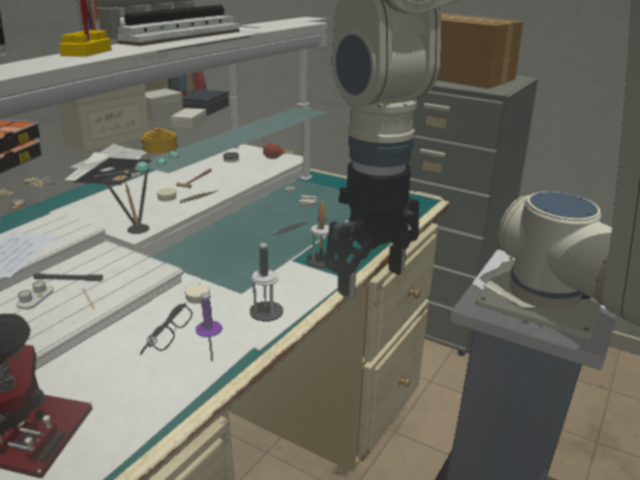

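View pics/top0.png

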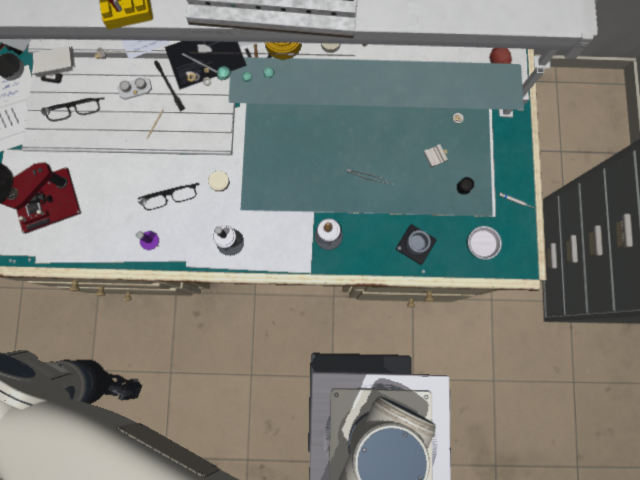

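View pics/wrist0.png

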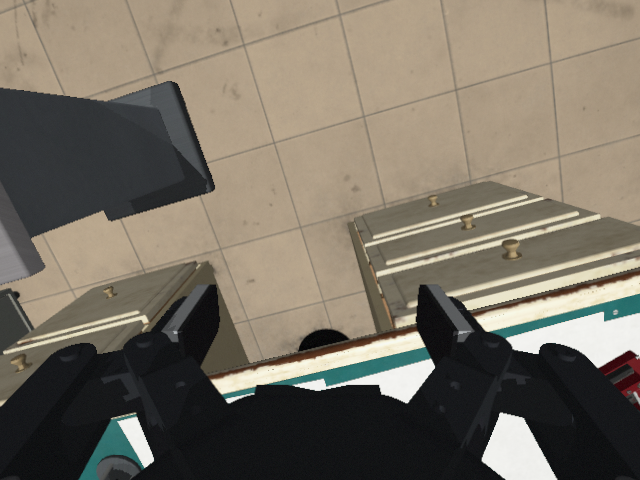

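Candidates: dark-handled driver at scene (264,260) / top (225,236); purple look-alike at scene (207,310) / top (148,240); wooden brush at scene (321,218) / top (328,231). The demagnetiser, a cup on a black square foot, is at top (417,242), and the dish is at top (484,242). I'll check these in a close crop.

Run:
```python
from h import *
t=load('top0');s=load('scene0')
a=cv2.resize(t['img'][200:280,185:285],None,fx=4,fy=4,interpolation=cv2.INTER_CUBIC)
b=cv2.resize(t['img'][200:280,380:480],None,fx=4,fy=4,interpolation=cv2.INTER_CUBIC)
c=cv2.resize(s['img'][225:325,180:340],None,fx=2.5,fy=2.5,interpolation=cv2.INTER_CUBIC)
c=cv2.copyMakeBorder(c,0,0,0,400,cv2.BORDER_CONSTANT)
cv2.imwrite('pics/crop0.png',np.vstack([np.hstack([a,b]),c])[:,:,::-1])
for u,v in [(220,228),(222,230),(225,236),(228,240),(232,237),(417,242),(400,246),(420,232),(420,236)]:
    print('top',u,v,np.round(dep(t,u,v),3), t['img'][v,u])
for u,v in [(264,248),(263,260),(265,276),(266,310)]: print('sc',u,v,np.round(dep(s,u,v),3),s['img'][v,u])
```

```text
top 220 228 [0.455 0.362 0.149] [149 150 150]
top 222 230 [0.453 0.359 0.139] [69 69 70]
top 225 236 [0.446 0.359 0.102] [63 63 65]
top 228 240 [0.44  0.355 0.088] [216 217 221]
top 232 237 [0.448 0.347 0.082] [210 209 215]
top 417 242 [ 0.458 -0.083  0.014] [129 135 146]
top 400 246 [ 0.448 -0.043  0.01 ] [83 83 88]
top 420 232 [ 0.476 -0.084  0.049] [105 110 119]
top 420 236 [ 0.473 -0.09   0.014] [102 107 115]
sc 264 248 [0.448 0.371 0.144] [84 87 84]
sc 263 260 [0.449 0.375 0.121] [60 65 63]
sc 265 276 [0.448 0.372 0.085] [130 131 129]
sc 266 310 [0.452 0.367 0.005] [69 71 68]
```

View pics/crop0.png

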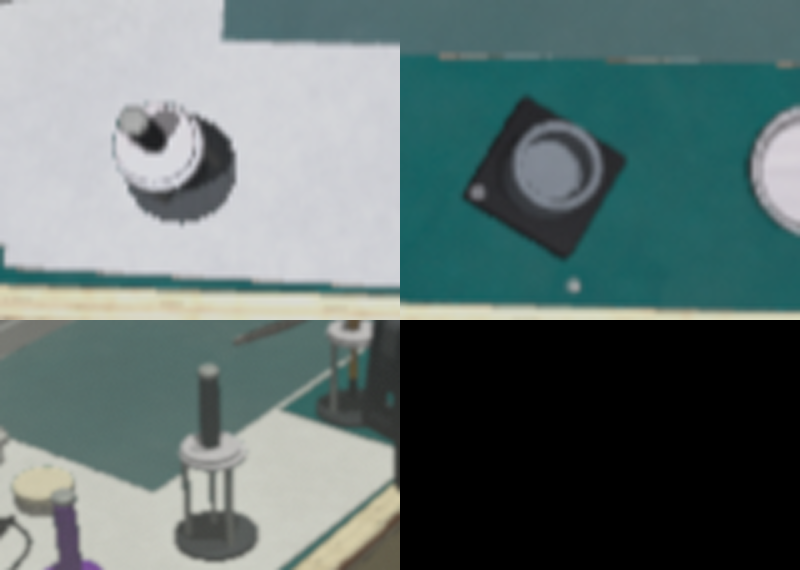

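Run:
```python
from h import *
t=load('top0');s=load('scene0')
print('foot',onz(t,230,244,.006),'guard',onz(t,224.2,236.5,.084),'cap',onz(t,218.2,230.3,.15))
# points by depth: cloud in top
K=t['intrinsics']
def cloud(d,u0,u1,v0,v1):
    return np.array([dep(d,u,v) for v in range(v0,v1) for u in range(u0,u1) if d['depth'][v,u]>0])
P=cloud(t,205,250,220,265)
import collections
print(np.histogram(P[:,2],bins=np.arange(-.01,.17,.01)))
def circ(Q):
    c,r=cv2.minEnclosingCircle((Q[:,:2]*1000).astype(np.float32)); return np.round(c,1),round(r,1),len(Q)
print('g84',circ(P[(P[:,2]>.077)&(P[:,2]<.091)]))
print('cap',circ(P[P[:,2]>.146]))
C=cloud(t,395,445,218,270)
print('rim',circ(C[(C[:,2]>.044)&(C[:,2]<.056)]))
print('foot',circ(C[(C[:,2]>.006)&(C[:,2]<.0115)]))
S=cloud(s,240,290,235,330)
print('g sc',circ(S[(S[:,2]>.078)&(S[:,2]<.09)]),'cap sc',circ(S[(S[:,2]>.14)]),'handle',circ(S[(S[:,2]>.095)&(S[:,2]<.13)]))
F=S[(S[:,2]>.003)&(S[:,2]<.02)]; print('foot sc',circ(F),np.median(F,0))
m=manip.sense(); from scipy.spatial.transform import Rotation as R
print(R.from_quat(m['orientation']).as_matrix().round(3))
```

```text
foot [0.44416366 0.36465429 0.006     ] guard [0.44838055 0.36450298 0.084     ] cap [0.44990019 0.36530295 0.15      ]
(array([ 535, 1032,   23,    3,    6,    4,    4,    0,   51,  268,    8,
          8,    8,    8,   11,   28,   21]), array([-0.01,  0.  ,  0.01,  0.02,  0.03,  0.04,  0.05,  0.06,  0.07,
        0.08,  0.09,  0.1 ,  0.11,  0.12,  0.13,  0.14,  0.15,  0.16]))
g84 (array([449.1, 365.5]), 26.0, 312)
cap (array([449.7, 366. ]), 9.1, 46)
rim (array([454.4, -81.5]), 26.5, 153)
foot (array([456.8, -93.8]), 73.3, 374)
g sc (array([452. , 368.2]), 25.9, 295) cap sc (array([453.5, 369.2]), 9.4, 65) handle (array([453. , 370.3]), 9.0, 149)
foot sc (array([545.1, 263.3]), 208.0, 2119) [0.57540731 0.20998053 0.00534694]
[[-0.     0.272  0.962]
 [-0.001  0.962 -0.272]
 [-1.    -0.001 -0.   ]]
```

The crop confirms the steel-capped dark handle at crop (133,122) and the cup on the black square foot at crop (557,165). Driver axis is at about (0.450, 0.366), with cap at z 0.15 and guard at 0.084 as expected. The demagnetiser is at about (0.455, -0.082). Next I move above the driver.

```bash
python3 -m jog '[{"tz":0.04,"ty":-0.009},{"tz":0.08,"ty":-0.018},{"tz":0.12,"ty":-0.027},{"tz":0.16,"ty":-0.036},{"tz":0.20,"ty":-0.045},{"tz":0.24,"ty":-0.054},{"tz":0.28,"ty":-0.063},{"tz":0.30,"ty":-0.070}]'
python3 -m jog '[{"tz":0.02,"ty":-0.003},{"tz":0.033,"ty":-0.005},{"tz":0.033,"ty":-0.005}]'
python3 - <<'E'
from h import *
d=grab('wrist','w1'); m=manip.sense(); print(m['time'],m['tool_pos'],m['q'],m['width'])
from scipy.spatial.transform import Rotation as R
print(R.from_quat(m['orientation']).as_matrix().round(3))
E
```

```text
0.2 [0.14970522 0.52907327 0.23089081] [1.14241260e+00 2.59015050e-01 2.10879305e-02 1.33371331e+00
 6.66843338e-08 1.41820169e+00] 1.0032940965643717
[[-0.     0.272  0.962]
 [-0.001  0.962 -0.272]
 [-1.    -0.001 -0.   ]]invalid input
invalid input
```

View pics/w1.png

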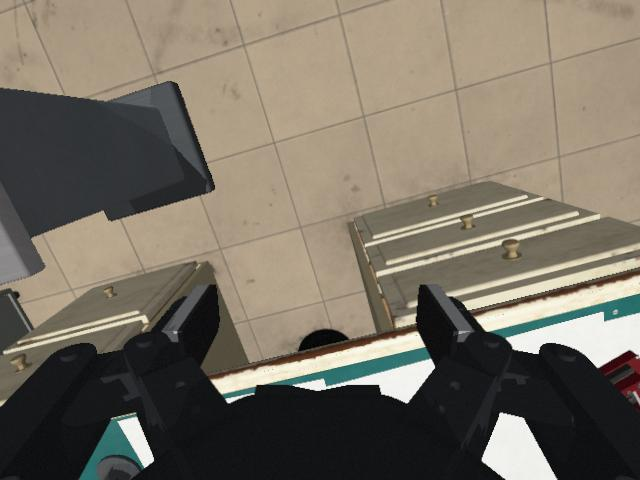

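The picture hasn't changed: the rows were refused. Each row apparently needs every key.

```bash
python3 -m jog '[{"tx":0,"ty":-0.009,"tz":0.04,"rx":0,"ry":0,"rz":0,"fingers":0},{"tx":0,"ty":-0.018,"tz":0.08,"rx":0,"ry":0,"rz":0,"fingers":0},{"tx":0,"ty":-0.027,"tz":0.12,"rx":0,"ry":0,"rz":0,"fingers":0},{"tx":0,"ty":-0.036,"tz":0.16,"rx":0,"ry":0,"rz":0,"fingers":0},{"tx":0,"ty":-0.045,"tz":0.20,"rx":0,"ry":0,"rz":0,"fingers":0},{"tx":0,"ty":-0.054,"tz":0.24,"rx":0,"ry":0,"rz":0,"fingers":0},{"tx":0,"ty":-0.063,"tz":0.28,"rx":0,"ry":0,"rz":0,"fingers":0},{"tx":0,"ty":-0.07,"tz":0.30,"rx":0,"ry":0,"rz":0,"fingers":0}]'
```

```text
time: 0.87
tool_pos: [0.4228, 0.3781, 0.2308]
orientation: [0.098, 0.7, -0.098, 0.7]
force: [-0.3, 0.2, 0.4]
width: 0.999
```

```bash
python3 -m jog '[{"tx":0,"ty":-0.005,"tz":0.03,"rx":0,"ry":0,"rz":0,"fingers":0},{"tx":0,"ty":-0.005,"tz":0.03,"rx":0,"ry":0,"rz":0,"fingers":0},{"tx":0,"ty":-0.005,"tz":0.03,"rx":0,"ry":0,"rz":0,"fingers":0}]'
python3 - <<'E'
from h import *
d=grab('wrist','w1'); m=manip.sense(); print(m['time'],m['tool_pos'],m['q'],m['width'])
from scipy.spatial.transform import Rotation as R
print(R.from_quat(m['orientation']).as_matrix().round(3))
E
```

```text
time: 1.12
tool_pos: [0.448, 0.3663, 0.2306]
orientation: [0.098, 0.701, -0.098, 0.7]
force: [-0.5, 0.7, -0.1]
width: 1.0
1.1667 [0.44703831 0.36682027 0.2308312 ] [5.41971703e-01 3.08118835e-01 9.03874034e-02 1.35404537e+00
 1.98220901e-04 8.19116336e-01] 1.001513827636275
[[-0.001  0.274  0.962]
 [-0.     0.962 -0.274]
 [-1.    -0.001 -0.001]]
```

View pics/w1.png

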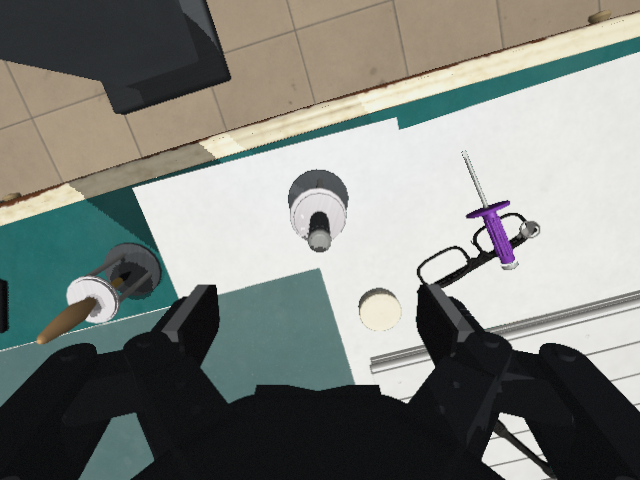

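The driver cap is at (319,240), its white guard and ring at about (318,214), and the stand foot at (318,200). The fingers are on either side and the brush is well off to the left.

Run:
```python
from h import *
d=load('w1')
print('cap',onz(d,319.5,240.5,.15).round(4),'guard',onz(d,318.5,214,.084).round(4),'foot',onz(d,318.5,199,.006).round(4))
P=np.array([dep(d,u,v) for v in range(165,260) for u in range(280,355) if d['depth'][v,u]>0])
def circ(Q):
    c,r=cv2.minEnclosingCircle((Q[:,:2]*1000).astype(np.float32)); return np.round(c,1),round(r,1),len(Q)
print(circ(P[P[:,2]>.146]),circ(P[(P[:,2]>.076)&(P[:,2]<.09)]),P[:,2].max())
for z in (.1,.11,.12,.13,.14):
  Q=P[abs(P[:,2]-z)<.004]; print(z,len(Q),circ(Q) if len(Q) else'')
g=P[(P[:,2]>.0815)&(P[:,2]<.09)]; r=P[(P[:,2]>.076)&(P[:,2]<.0815)]
print('g',circ(g),'r',circ(r)); F=P[(P[:,2]>.002)&(P[:,2]<.012)];print('foot',circ(F),np.percentile(F[:,2],[5,50,95]))
```

```text
cap [0.4513 0.3675 0.15  ] guard [0.4485 0.3677 0.084 ] foot [0.4506 0.3673 0.006 ]
(array([452.5, 367.2]), 8.5, 428) (array([451.7, 366.3]), 26.0, 1896) 0.15174076906497383
0.1 47 (array([450.3, 367.6]), 7.6, 47)
0.11 45 (array([450.6, 367.9]), 7.7, 45)
0.12 48 (array([450.3, 367.9]), 7.5, 48)
0.13 58 (array([451.9, 367. ]), 7.9, 58)
0.14 30 (array([448.9, 368.5]), 6.5, 30)
g (array([452.1, 366.6]), 23.3, 1422) r (array([451.7, 366.3]), 26.0, 474)
foot (array([467.3, 357. ]), 60.7, 1135) [0.00391487 0.00605506 0.0073915 ]
```

Wrist and top views agree: driver at (0.452, 0.367), ring centre (0.4517, 0.3663). I descend 128 mm with a 5 mm shift in tz.

```bash
python3 -m jog '[{"tx":0,"ty":0.001,"tz":0.005,"rx":0,"ry":0,"rz":0,"fingers":0},{"tx":0.03,"ty":0.001,"tz":0.005,"rx":0,"ry":0,"rz":0,"fingers":0},{"tx":0.06,"ty":0.001,"tz":0.005,"rx":0,"ry":0,"rz":0,"fingers":0},{"tx":0.09,"ty":0.001,"tz":0.005,"rx":0,"ry":0,"rz":0,"fingers":0},{"tx":0.11,"ty":0.001,"tz":0.005,"rx":0,"ry":0,"rz":0,"fingers":0},{"tx":0.128,"ty":0.001,"tz":0.005,"rx":0,"ry":0,"rz":0,"fingers":0},{"tx":0.128,"ty":0.001,"tz":0.005,"rx":0,"ry":0,"rz":0,"fingers":0},{"tx":0.128,"ty":0.001,"tz":0.005,"rx":0,"ry":0,"rz":0,"fingers":0}]'
python3 - <<'E'
from h import *
grab('wrist','w2');grab('scene','s2'); print(manip.sense()['tool_pos'])
E
```

```text
time: 1.83
tool_pos: [0.4511, 0.3672, 0.1032]
orientation: [0.096, 0.701, -0.097, 0.7]
force: [1.1, -0.0, 1.0]
width: 0.998
[0.45220208 0.36754717 0.10471446]
```

View pics/w2.png

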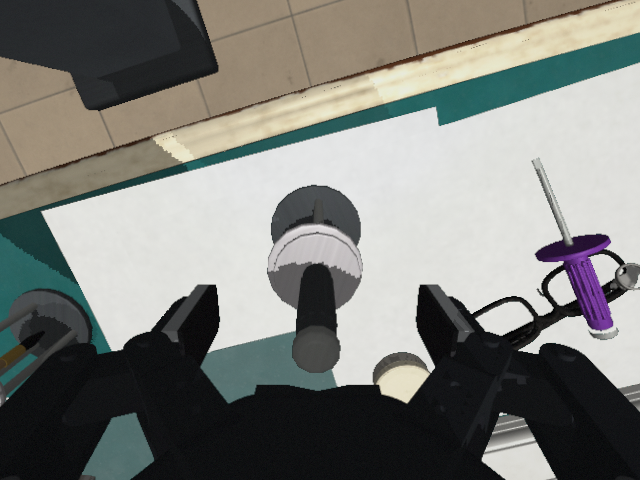

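The handle at (317,310) sits between the open fingers, with the cap at (317,348). It is centred to about a millimetre, so I close.

```bash
python3 -m jog '[{"tx":0,"ty":0,"tz":0,"rx":0,"ry":0,"rz":0,"fingers":1},{"tx":0,"ty":0,"tz":0,"rx":0,"ry":0,"rz":0,"fingers":1},{"tx":0,"ty":0,"tz":0,"rx":0,"ry":0,"rz":0,"fingers":1},{"tx":0,"ty":0,"tz":0,"rx":0,"ry":0,"rz":0,"fingers":1},{"tx":0,"ty":0,"tz":0,"rx":0,"ry":0,"rz":0,"fingers":1},{"tx":0,"ty":0,"tz":0,"rx":0,"ry":0,"rz":0,"fingers":1},{"tx":0,"ty":0,"tz":0,"rx":0,"ry":0,"rz":0,"fingers":1},{"tx":0,"ty":0,"tz":0,"rx":0,"ry":0,"rz":0,"fingers":1}]'
python3 - <<'E'
from h import *
grab('wrist','w3');print(manip.sense()['tool_pos'],manip.sense()['width'])
E
```

```text
time: 2.6
tool_pos: [0.452, 0.3667, 0.1035]
orientation: [0.097, 0.7, -0.097, 0.7]
force: [-0.1, -0.4, 2.4]
width: 0.158
[0.45207038 0.36676016 0.10350382] 0.15830646360785816
```

View pics/w3.png

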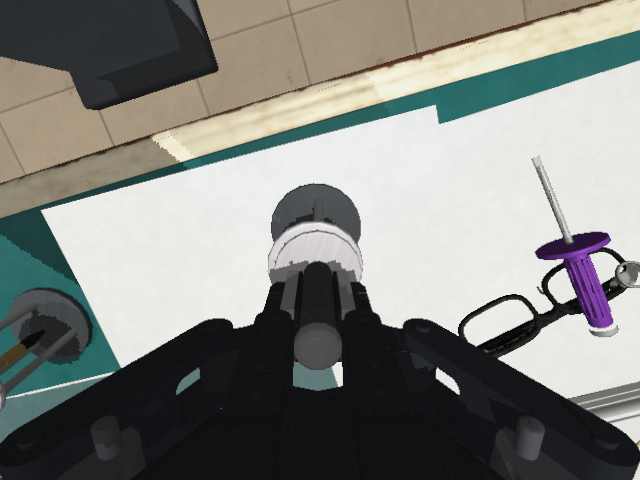

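The fingers stopped at 0.158 (13.4 mm) on the handle, with the cap at (318,345). I lift straight up 160 mm so the tip also clears the brush on the way.

```bash
python3 -m jog '[{"tx":-0.005,"ty":0,"tz":0,"rx":0,"ry":0,"rz":0,"fingers":1},{"tx":-0.02,"ty":0,"tz":0,"rx":0,"ry":0,"rz":0,"fingers":1},{"tx":-0.045,"ty":0,"tz":0,"rx":0,"ry":0,"rz":0,"fingers":1},{"tx":-0.07,"ty":0,"tz":0,"rx":0,"ry":0,"rz":0,"fingers":1},{"tx":-0.1,"ty":0,"tz":0,"rx":0,"ry":0,"rz":0,"fingers":1},{"tx":-0.13,"ty":0,"tz":0,"rx":0,"ry":0,"rz":0,"fingers":1},{"tx":-0.15,"ty":0,"tz":0,"rx":0,"ry":0,"rz":0,"fingers":1},{"tx":-0.16,"ty":0,"tz":0,"rx":0,"ry":0,"rz":0,"fingers":1}]'
python3 - <<'E'
from h import *
grab('wrist','w4');grab('scene','s4');grab('top','t4');print(manip.sense()['tool_pos'],manip.sense()['width'])
a=np.hstack([cv2.imread('pics/w4.png'),cv2.imread('pics/s4.png')]);cv2.imwrite('pics/c4.png',cv2.resize(a,(800,300)))
E
```

```text
time: 3.32
tool_pos: [0.4524, 0.3671, 0.2664]
orientation: [0.098, 0.699, -0.096, 0.701]
force: [0.1, 0.5, -1.1]
width: 0.157
[0.45202769 0.36681583 0.26291526] 0.15846022049258626
```

View pics/c4.png

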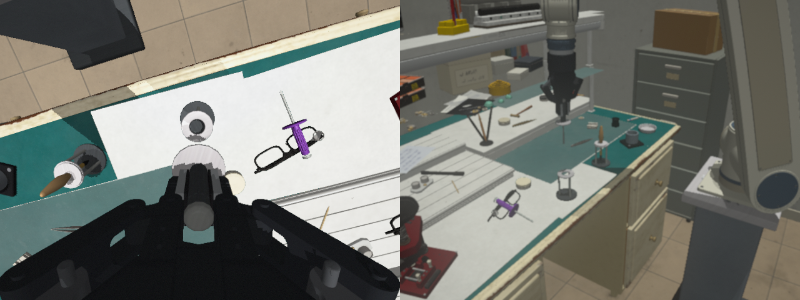

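View pics/t4.png

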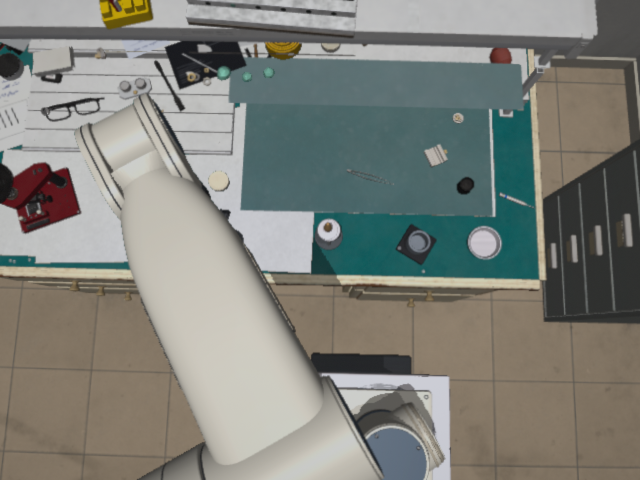

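The driver is in the grip and clear of the stand: in the wrist view the empty ring is near (197,125) of the half-size picture, and in the scene view the shank points down from the gripper near (565,130). Now I measure the bare ring and the tip.

Run:
```python
from h import *
s=load('s4');w=load('w4')
c=cv2.resize(s['img'][130:260,200:360],None,fx=4,fy=4);cv2.imwrite('pics/c4b.png',c[:,:,::-1])
c=cv2.resize(w['img'][140:300,240:400],None,fx=3,fy=3);cv2.imwrite('pics/c4c.png',c[:,:,::-1])
for n,d,b in (('w',w,(280,360,150,240)),('s',s,(235,300,260,330))):
  P=np.array([dep(d,u,v) for v in range(b[2],b[3]) for u in range(b[0],b[1]) if d['depth'][v,u]>0])
  Q=P[(P[:,2]>.072)&(P[:,2]<.088)]
  c,r=cv2.minEnclosingCircle((Q[:,:2]*1000).astype(np.float32)); print(n,c,r,len(Q),np.median(Q[:,2]))
```

```text
w (451.6716613769531, 366.22198486328125) 26.004222869873047 1567 0.0799480814807571
s (451.6106872558594, 367.0758056640625) 28.05093002319336 291 0.07983906989419942
```

View pics/c4b.png

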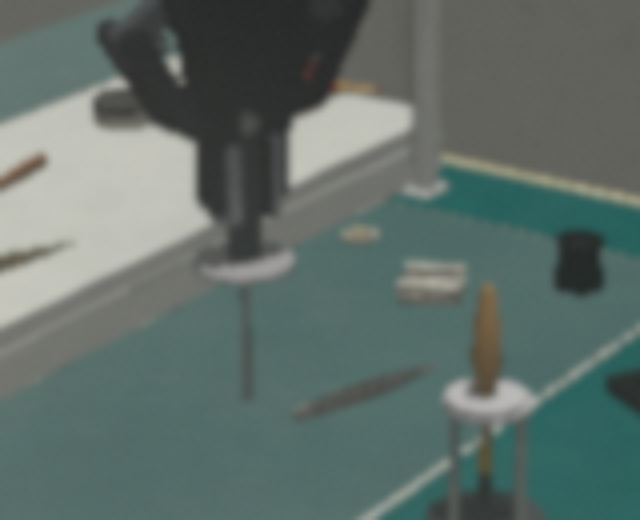

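View pics/c4c.png

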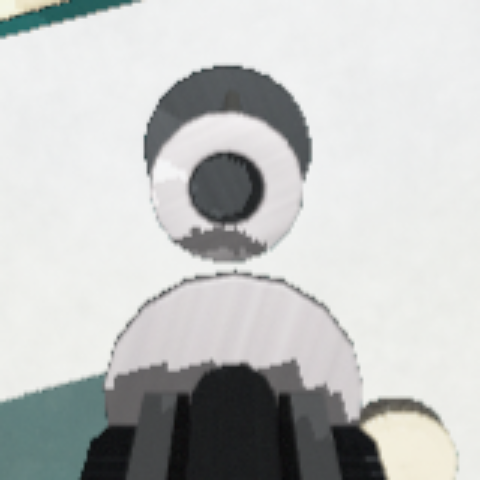

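The shank hangs straight, with its tip at scene (262,229); the empty ring hole is at wrist (315,202). Ring centre is (0.4517, 0.3663) and its top is at z 0.080, as specified. Next is the transfer, world shift (+0.003, -0.449); I work out the tool-axis numbers.

Run:
```python
from h import *
from scipy.spatial.transform import Rotation as R
s=load('s4')
print('tip on vertical plane thru x=.452:',end='')
o,r=ray(s,261.7,229.5); k=(.452-o[0])/r[0]; print(o+k*r)
k=(.367-o[1])/r[1]; print(o+k*r)
t=load('t4');P=np.array([dep(t,u,v) for v in range(218,270) for u in range(395,445) if t['depth'][v,u]>0])
Q=P[(P[:,2]>.044)&(P[:,2]<.056)];c,rr=cv2.minEnclosingCircle((Q[:,:2]*1000).astype(np.float32));print('rim',c,rr)
# foot corners by mask of dark pixels
m=(t['img'].max(2)<75).astype(np.uint8);m[:215]=0;m[270:]=0;m[:,:390]=0;m[:,445:]=0
cn=max(cv2.findContours(m,0,2)[0],key=cv2.contourArea);h=cv2.minAreaRect(cn);print(h,onz(t,*h[0],.01))
print('rim sc hi u',onz(t,419.2,241.2,.05))
b=manip.sense();M=R.from_quat(b['orientation']).as_matrix()
print(b['tool_pos'],M.T@(np.array([.455,-.082,b['tool_pos'][2]])-b['tool_pos']))
```

```text
tip on vertical plane thru x=.452:[0.452      0.37130747 0.18038161]
[0.45537705 0.367      0.17779114]
rim (453.61846923828125, -82.22506713867188) 26.13812828063965
((415.6176452636719, 243.9705810546875), (31.89873504638672, 31.21274185180664), 30.963754653930664) [ 0.45423789 -0.08056223  0.01      ]
rim sc hi u [ 0.45413429 -0.08203792  0.05      ]
[0.45202769 0.36681583 0.26291526] [-3.38103720e-05 -4.31042567e-01  1.25087129e-01]
```

Rim centre comes out at (0.454, -0.082) in both methods, and the tip is at z≈0.178. Transfer: ty -0.431, tz +0.125, in two calls.

```bash
python3 -m jog '[{"tx":0,"ty":-0.02,"tz":0.006,"rx":0,"ry":0,"rz":0,"fingers":1},{"tx":0,"ty":-0.055,"tz":0.016,"rx":0,"ry":0,"rz":0,"fingers":1},{"tx":0,"ty":-0.09,"tz":0.026,"rx":0,"ry":0,"rz":0,"fingers":1},{"tx":0,"ty":-0.125,"tz":0.036,"rx":0,"ry":0,"rz":0,"fingers":1},{"tx":0,"ty":-0.16,"tz":0.046,"rx":0,"ry":0,"rz":0,"fingers":1},{"tx":0,"ty":-0.195,"tz":0.057,"rx":0,"ry":0,"rz":0,"fingers":1},{"tx":0,"ty":-0.22,"tz":0.064,"rx":0,"ry":0,"rz":0,"fingers":1},{"tx":0,"ty":-0.23,"tz":0.067,"rx":0,"ry":0,"rz":0,"fingers":1}]'
python3 -m jog '[{"tx":0,"ty":-0.02,"tz":0.006,"rx":0,"ry":0,"rz":0,"fingers":1},{"tx":0,"ty":-0.05,"tz":0.014,"rx":0,"ry":0,"rz":0,"fingers":1},{"tx":0,"ty":-0.085,"tz":0.024,"rx":0,"ry":0,"rz":0,"fingers":1},{"tx":0,"ty":-0.12,"tz":0.034,"rx":0,"ry":0,"rz":0,"fingers":1},{"tx":0,"ty":-0.155,"tz":0.044,"rx":0,"ry":0,"rz":0,"fingers":1},{"tx":0,"ty":-0.18,"tz":0.052,"rx":0,"ry":0,"rz":0,"fingers":1},{"tx":0,"ty":-0.195,"tz":0.056,"rx":0,"ry":0,"rz":0,"fingers":1},{"tx":0,"ty":-0.201,"tz":0.058,"rx":0,"ry":0,"rz":0,"fingers":1}]'
python3 -m jog '[{"tx":0,"ty":0,"tz":0,"rx":0,"ry":0,"rz":0,"fingers":1},{"tx":0,"ty":0,"tz":0,"rx":0,"ry":0,"rz":0,"fingers":1}]'
python3 - <<'E'
from h import *
from scipy.spatial.transform import Rotation as R
w=grab('wrist','w5');grab('scene','s5');grab('top','t5');b=manip.sense();print(b['tool_pos'],b['width'])
M=R.from_quat(b['orientation']).as_matrix();print(M.round(3)); print(M.T@(np.array([.4542,-.082,b['tool_pos'][2]])-b['tool_pos']))
E
```

```text
time: 4.13
tool_pos: [0.4529, 0.1244, 0.2615]
orientation: [0.098, 0.701, -0.099, 0.699]
force: [0.7, -0.3, -0.7]
width: 0.155
time: 4.8
tool_pos: [0.4546, -0.0836, 0.2616]
orientation: [0.098, 0.701, -0.098, 0.699]
force: [0.2, -0.3, -1.2]
width: 0.158
time: 4.97
tool_pos: [0.4547, -0.0813, 0.2625]
orientation: [0.098, 0.701, -0.097, 0.7]
force: [-0.3, 0.4, -1.4]
width: 0.159
[ 0.45486026 -0.08076374  0.26311002] 0.15861962763819984
[[-0.     0.271  0.963]
 [ 0.     0.963 -0.271]
 [-1.     0.    -0.   ]]
[-2.78869633e-07 -1.36887188e-03 -3.00798296e-04]
```

View pics/w5.png

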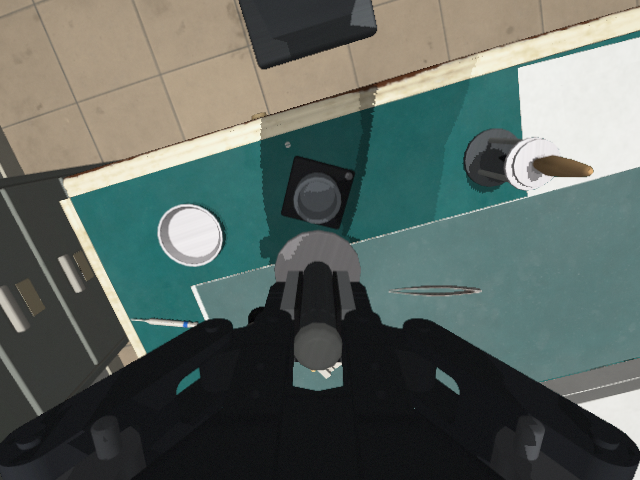

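View pics/s5.png

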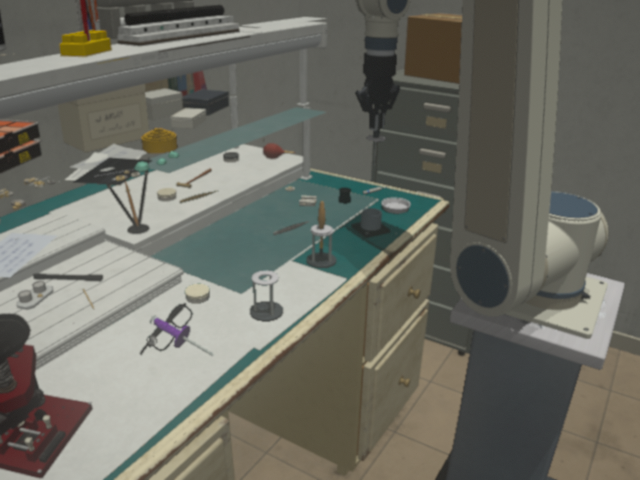

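The wrist view shows the cup at (318,197), straight below and in line with the held driver; the dish is at (191,235) and the brush at (545,165). Refining the cup, and checking the purple item, which has tipped over since the first picture.

Run:
```python
from h import *
w=load('w5');P=np.array([dep(w,u,v) for v in range(155,232) for u in range(270,365) if w['depth'][v,u]>0])
Q=P[(P[:,2]>.044)&(P[:,2]<.056)];c,rr=cv2.minEnclosingCircle((Q[:,:2]*1000).astype(np.float32));print('rim',c,rr,len(Q))
o=[]
for t in ('s2','s4','s5'):
    d=load(t);i=d['img'].astype(int);m=((i[:,:,2]>i[:,:,1]+40)&(i[:,:,0]>i[:,:,1]+15));v,u=np.nonzero(m);print(t,u.mean(),v.mean())
s=load('s5');c=cv2.resize(s['img'][100:240,300:440],None,fx=4,fy=4);cv2.imwrite('pics/c5.png',c[:,:,::-1])
```

```text
rim (456.0827331542969, -81.48188781738281) 25.976892471313477 675
s2 167.90555555555557 327.1777777777778
s4 168.04444444444445 327.24444444444447
s5 167.9655172413793 327.2471264367816
```

View pics/c5.png

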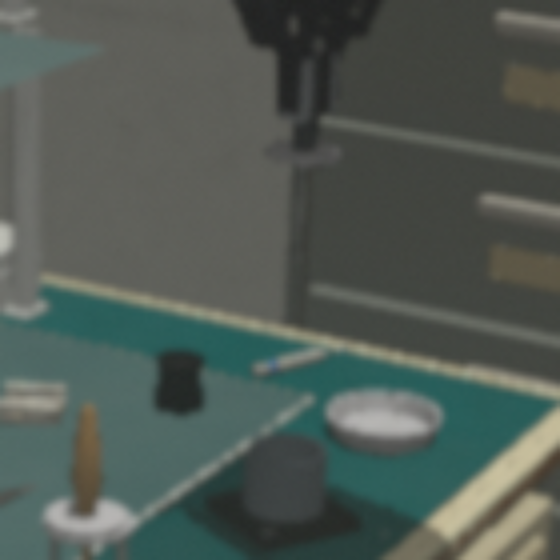

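The purple item has stayed put through my later moves. The cup centre, (0.455, -0.082), is within 2 mm of the tool. I lower 143 mm so the tip sits at z≈0.031.

```bash
python3 -m jog '[{"tx":0.02,"ty":-0.001,"tz":0,"rx":0,"ry":0,"rz":0,"fingers":1},{"tx":0.05,"ty":-0.001,"tz":0,"rx":0,"ry":0,"rz":0,"fingers":1},{"tx":0.08,"ty":-0.001,"tz":0,"rx":0,"ry":0,"rz":0,"fingers":1},{"tx":0.1,"ty":-0.001,"tz":0,"rx":0,"ry":0,"rz":0,"fingers":1},{"tx":0.115,"ty":-0.001,"tz":0,"rx":0,"ry":0,"rz":0,"fingers":1},{"tx":0.13,"ty":-0.001,"tz":0,"rx":0,"ry":0,"rz":0,"fingers":1},{"tx":0.14,"ty":-0.001,"tz":0,"rx":0,"ry":0,"rz":0,"fingers":1},{"tx":0.143,"ty":-0.001,"tz":0,"rx":0,"ry":0,"rz":0,"fingers":1}]'
python3 -m jog '[{"tx":0,"ty":0,"tz":0,"rx":0,"ry":0,"rz":0,"fingers":1},{"tx":0,"ty":0,"tz":0,"rx":0,"ry":0,"rz":0,"fingers":1},{"tx":0,"ty":0,"tz":0,"rx":0,"ry":0,"rz":0,"fingers":1},{"tx":0,"ty":0,"tz":0,"rx":0,"ry":0,"rz":0,"fingers":1},{"tx":0,"ty":0,"tz":0,"rx":0,"ry":0,"rz":0,"fingers":1},{"tx":0,"ty":0,"tz":0,"rx":0,"ry":0,"rz":0,"fingers":1},{"tx":0,"ty":0,"tz":0,"rx":0,"ry":0,"rz":0,"fingers":1},{"tx":0,"ty":0,"tz":0,"rx":0,"ry":0,"rz":0,"fingers":1}]'
python3 - <<'E'
from h import *
s=grab('scene','s6');grab('wrist','w6');b=manip.sense();print(b['time'],b['tool_pos'],b['force'],b['width'])
c=cv2.resize(s['img'][140:260,310:430],None,fx=4,fy=4);a=cv2.imread('pics/w6.png')[:,:,::-1]
cv2.imwrite('pics/c6.png',cv2.resize(np.hstack([c,a]),(800,343))[:,:,::-1])
E
```

```text
time: 5.78
tool_pos: [0.4539, -0.0817, 0.1189]
orientation: [0.097, 0.701, -0.096, 0.7]
force: [0.4, 0.1, -0.5]
width: 0.16
time: 6.45
tool_pos: [0.4546, -0.083, 0.1204]
orientation: [0.097, 0.7, -0.097, 0.7]
force: [0.2, -0.4, -0.4]
width: 0.159
6.55 [ 0.45459424 -0.08298819  0.12032009] [ 0.10311828  0.01624958 -1.74507526] 0.15599788885659605
```

View pics/c6.png

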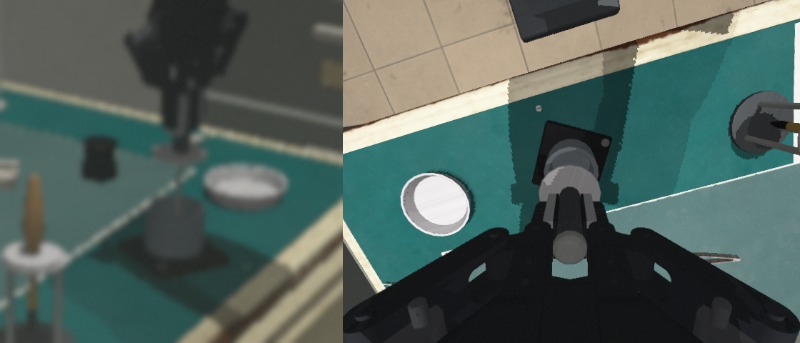

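The shank enters the cup in the scene crop at (178,200), the guard stands clear above it, and the force is about zero. I check the depth from the guard height and hold a little longer.

```bash
python3 - <<'E'
from h import *
w=load('w6')
for u,v in((300,255),(315,250),(330,255)): print(dep(w,u,v).round(4))
P=np.array([dep(w,u,v) for v in range(165,250) for u in range(270,365) if w['depth'][v,u]>0])
Q=P[(P[:,2]>.044)&(P[:,2]<.056)];c,rr=cv2.minEnclosingCircle((Q[:,:2]*1000).astype(np.float32));print('rim',c,rr,len(Q))
E
python3 -m jog '[{"tx":0,"ty":0,"tz":0,"rx":0,"ry":0,"rz":0,"fingers":1},{"tx":0,"ty":0,"tz":0,"rx":0,"ry":0,"rz":0,"fingers":1},{"tx":0,"ty":0,"tz":0,"rx":0,"ry":0,"rz":0,"fingers":1},{"tx":0,"ty":0,"tz":0,"rx":0,"ry":0,"rz":0,"fingers":1}]'
```

```text
[ 0.4431 -0.0883  0.1008]
[ 0.4423 -0.0801  0.1016]
[ 0.4472 -0.0735  0.1012]
rim (455.2151794433594, -81.13983154296875) 25.666397094726562 934
time: 6.88
tool_pos: [0.4546, -0.0829, 0.1203]
orientation: [0.097, 0.7, -0.097, 0.7]
force: [-0.5, -0.4, -0.6]
width: 0.155
```

Guard top at z 0.101 puts the tip at 0.031, which is 19 mm below the rim. The dip is done, so I lift and go back along the same path.

```bash
python3 -m jog '[{"tx":-0.015,"ty":0,"tz":0,"rx":0,"ry":0,"rz":0,"fingers":1},{"tx":-0.04,"ty":0,"tz":0,"rx":0,"ry":0,"rz":0,"fingers":1},{"tx":-0.065,"ty":0,"tz":0,"rx":0,"ry":0,"rz":0,"fingers":1},{"tx":-0.09,"ty":0,"tz":0,"rx":0,"ry":0,"rz":0,"fingers":1},{"tx":-0.11,"ty":0,"tz":0,"rx":0,"ry":0,"rz":0,"fingers":1},{"tx":-0.13,"ty":0,"tz":0,"rx":0,"ry":0,"rz":0,"fingers":1},{"tx":-0.14,"ty":0,"tz":0,"rx":0,"ry":0,"rz":0,"fingers":1},{"tx":-0.143,"ty":0,"tz":0,"rx":0,"ry":0,"rz":0,"fingers":1}]'
python3 -m jog '[{"tx":0,"ty":0.02,"tz":-0.006,"rx":0,"ry":0,"rz":0,"fingers":1},{"tx":0,"ty":0.055,"tz":-0.016,"rx":0,"ry":0,"rz":0,"fingers":1},{"tx":0,"ty":0.09,"tz":-0.026,"rx":0,"ry":0,"rz":0,"fingers":1},{"tx":0,"ty":0.125,"tz":-0.036,"rx":0,"ry":0,"rz":0,"fingers":1},{"tx":0,"ty":0.16,"tz":-0.046,"rx":0,"ry":0,"rz":0,"fingers":1},{"tx":0,"ty":0.195,"tz":-0.057,"rx":0,"ry":0,"rz":0,"fingers":1},{"tx":0,"ty":0.22,"tz":-0.064,"rx":0,"ry":0,"rz":0,"fingers":1},{"tx":0,"ty":0.23,"tz":-0.067,"rx":0,"ry":0,"rz":0,"fingers":1}]'
python3 -m jog '[{"tx":0,"ty":0.02,"tz":-0.006,"rx":0,"ry":0,"rz":0,"fingers":1},{"tx":0,"ty":0.05,"tz":-0.014,"rx":0,"ry":0,"rz":0,"fingers":1},{"tx":0,"ty":0.085,"tz":-0.024,"rx":0,"ry":0,"rz":0,"fingers":1},{"tx":0,"ty":0.12,"tz":-0.034,"rx":0,"ry":0,"rz":0,"fingers":1},{"tx":0,"ty":0.155,"tz":-0.044,"rx":0,"ry":0,"rz":0,"fingers":1},{"tx":0,"ty":0.18,"tz":-0.052,"rx":0,"ry":0,"rz":0,"fingers":1},{"tx":0,"ty":0.195,"tz":-0.056,"rx":0,"ry":0,"rz":0,"fingers":1},{"tx":0,"ty":0.202,"tz":-0.058,"rx":0,"ry":0,"rz":0,"fingers":1}]'
python3 -m jog '[{"tx":0,"ty":0,"tz":0,"rx":0,"ry":0,"rz":0,"fingers":1},{"tx":0,"ty":0,"tz":0,"rx":0,"ry":0,"rz":0,"fingers":1}]'
python3 - <<'E'
from h import *
from scipy.spatial.transform import Rotation as R
s=grab('scene','s7');w=grab('wrist','w7');b=manip.sense();print(b['time'],b['tool_pos'],b['width'])
P=np.array([dep(w,u,v) for v in range(150,240) for u in range(280,360) if w['depth'][v,u]>0])
Q=P[(P[:,2]>.072)&(P[:,2]<.088)];c,rr=cv2.minEnclosingCircle((Q[:,:2]*1000).astype(np.float32));print(c,rr)
M=R.from_quat(b['orientation']).as_matrix();print(M.T@(np.array([.4517,.3665,b['tool_pos'][2]])-b['tool_pos']))
c=cv2.resize(s['img'][140:340,200:360],None,fx=2.4,fy=2.4);a=cv2.imread('pics/w7.png')[:,:,::-1]
cv2.imwrite('pics/c7.png',cv2.resize(np.hstack([c,a]),(800,375))[:,:,::-1])
E
```

```text
time: 7.55
tool_pos: [0.4552, -0.0831, 0.2648]
orientation: [0.097, 0.699, -0.097, 0.701]
force: [-0.4, 0.1, -1.8]
width: 0.164
time: 8.22
tool_pos: [0.452, 0.1595, 0.262]
orientation: [0.096, 0.701, -0.096, 0.7]
force: [-0.3, -0.2, -0.3]
width: 0.16
time: 8.88
tool_pos: [0.4518, 0.3681, 0.2619]
orientation: [0.096, 0.701, -0.097, 0.7]
force: [0.2, -0.4, -0.7]
width: 0.162
time: 9.05
tool_pos: [0.4521, 0.3658, 0.2628]
orientation: [0.097, 0.701, -0.098, 0.7]
force: [0.7, -0.3, -0.1]
width: 0.158
9.15 [0.45222872 0.36540383 0.26337391] 0.15790077140070843
(451.5307922363281, 366.2684326171875) 25.756397247314453
[-3.82772987e-07  9.09677284e-04 -8.08472183e-04]
```

View pics/c7.png

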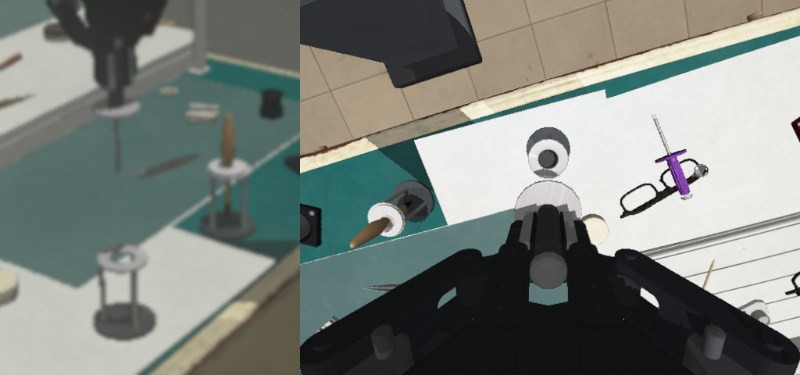

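Above its own empty ring (wrist panel (547,157)), 1 mm off the axis, with the shank vertical. I lower 158 mm, slowing at the end.

```bash
python3 -m jog '[{"tx":0.02,"ty":0.001,"tz":-0.001,"rx":0,"ry":0,"rz":0,"fingers":1},{"tx":0.045,"ty":0.001,"tz":-0.001,"rx":0,"ry":0,"rz":0,"fingers":1},{"tx":0.07,"ty":0.001,"tz":-0.001,"rx":0,"ry":0,"rz":0,"fingers":1},{"tx":0.095,"ty":0.001,"tz":-0.001,"rx":0,"ry":0,"rz":0,"fingers":1},{"tx":0.115,"ty":0.001,"tz":-0.001,"rx":0,"ry":0,"rz":0,"fingers":1},{"tx":0.13,"ty":0.001,"tz":-0.001,"rx":0,"ry":0,"rz":0,"fingers":1},{"tx":0.14,"ty":0.001,"tz":-0.001,"rx":0,"ry":0,"rz":0,"fingers":1},{"tx":0.145,"ty":0.001,"tz":-0.001,"rx":0,"ry":0,"rz":0,"fingers":1}]'
python3 -m jog '[{"tx":0.005,"ty":0,"tz":0,"rx":0,"ry":0,"rz":0,"fingers":1},{"tx":0.009,"ty":0,"tz":0,"rx":0,"ry":0,"rz":0,"fingers":1},{"tx":0.012,"ty":0,"tz":0,"rx":0,"ry":0,"rz":0,"fingers":1},{"tx":0.014,"ty":0,"tz":0,"rx":0,"ry":0,"rz":0,"fingers":1},{"tx":0.014,"ty":0,"tz":0,"rx":0,"ry":0,"rz":0,"fingers":1}]'
python3 - <<'E'
from h import *
grab('wrist','w8');s=grab('scene','s8');b=manip.sense();print(b['time'],b['tool_pos'],b['force'],b['width'])
c=cv2.resize(s['img'][180:340,200:360],None,fx=3,fy=3);a=cv2.imread('pics/w8.png')[:,:,::-1]
cv2.imwrite('pics/c8.png',cv2.resize(np.hstack([c,a]),(800,343))[:,:,::-1])
E
```

```text
time: 9.82
tool_pos: [0.4512, 0.3668, 0.1174]
orientation: [0.097, 0.701, -0.098, 0.7]
force: [0.4, -0.1, -0.5]
width: 0.157
time: 10.23
tool_pos: [0.4513, 0.3681, 0.1043]
orientation: [0.097, 0.7, -0.097, 0.7]
force: [-1.0, -1.1, 0.4]
width: 0.157
10.3333 [0.45138029 0.36815694 0.10459187] [ 0.12199799 -0.28975477 -0.80059852] 0.1602278794289003
```

View pics/c8.png

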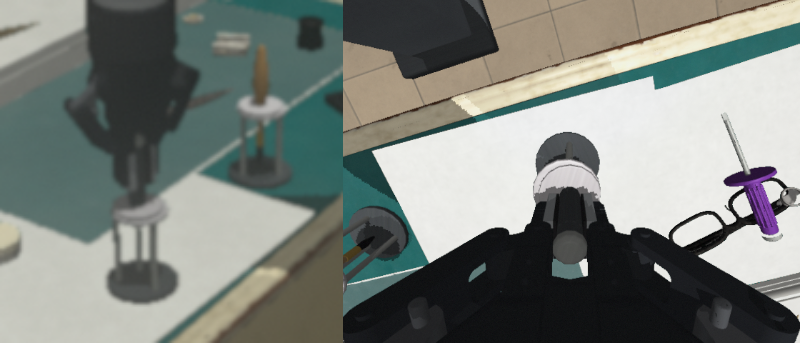

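The shank is through the ring with the guard about 1 mm above it. I lower 1 mm and open.

```bash
python3 -m jog '[{"tx":0.001,"ty":-0.001,"tz":0,"rx":0,"ry":0,"rz":0,"fingers":1},{"tx":0.001,"ty":-0.001,"tz":0,"rx":0,"ry":0,"rz":0,"fingers":1},{"tx":0.001,"ty":-0.001,"tz":0,"rx":0,"ry":0,"rz":0,"fingers":0.8},{"tx":0.001,"ty":-0.001,"tz":0,"rx":0,"ry":0,"rz":0,"fingers":0.6},{"tx":0.001,"ty":-0.001,"tz":0,"rx":0,"ry":0,"rz":0,"fingers":0.3},{"tx":0.001,"ty":-0.001,"tz":0,"rx":0,"ry":0,"rz":0,"fingers":0},{"tx":0.001,"ty":-0.001,"tz":0,"rx":0,"ry":0,"rz":0,"fingers":0},{"tx":0.001,"ty":-0.001,"tz":0,"rx":0,"ry":0,"rz":0,"fingers":0}]'
python3 - <<'E'
from h import *
grab('wrist','w9');b=manip.sense();print(b['time'],b['tool_pos'],b['force'],b['width'])
E
```

```text
time: 11.0
tool_pos: [0.451, 0.3671, 0.1033]
orientation: [0.097, 0.7, -0.097, 0.7]
force: [0.1, 0.6, -0.4]
width: 0.897
11.05 [0.45098808 0.3670772  0.10327631] [-0.34262937  0.92296834 -0.23257129] 0.9697640188510543
```

View pics/w9.png

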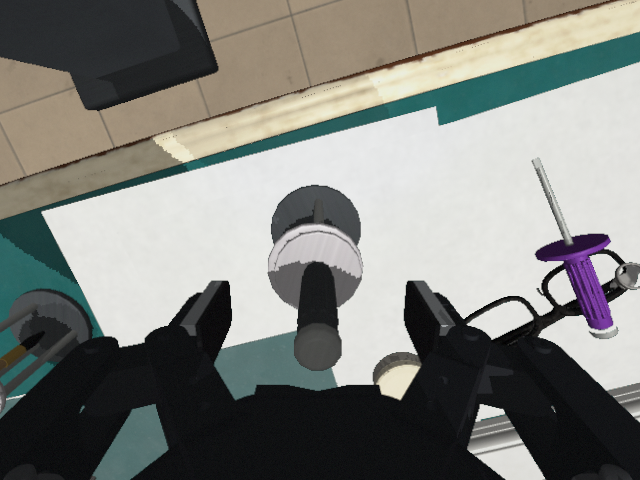

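Released: the driver hangs upright (cap (318,346), guard (316,262)) with both fingers clear. I go straight up 128 mm.

```bash
python3 -m jog '[{"tx":-0.01,"ty":0,"tz":0,"rx":0,"ry":0,"rz":0,"fingers":0},{"tx":-0.035,"ty":0,"tz":0,"rx":0,"ry":0,"rz":0,"fingers":0},{"tx":-0.065,"ty":0,"tz":0,"rx":0,"ry":0,"rz":0,"fingers":0},{"tx":-0.095,"ty":0,"tz":0,"rx":0,"ry":0,"rz":0,"fingers":0},{"tx":-0.12,"ty":0,"tz":0,"rx":0,"ry":0,"rz":0,"fingers":0},{"tx":-0.128,"ty":0,"tz":0,"rx":0,"ry":0,"rz":0,"fingers":0},{"tx":-0.128,"ty":0,"tz":0,"rx":0,"ry":0,"rz":0,"fingers":0},{"tx":-0.128,"ty":0,"tz":0,"rx":0,"ry":0,"rz":0,"fingers":0}]'
python3 - <<'E'
from h import *
w=grab('wrist','w10');s=grab('scene','s10');t=grab('top','t10');b=manip.sense();print(b['time'],b['tool_pos'],b['force'])
def circ(Q):
    c,r=cv2.minEnclosingCircle((Q[:,:2]*1000).astype(np.float32)); return np.round(c,1),round(r,1),len(Q)
P=np.array([dep(w,u,v) for v in range(165,260) for u in range(280,355) if w['depth'][v,u]>0])
g=P[(P[:,2]>.0815)&(P[:,2]<.09)];print('guard',circ(g),np.median(g[:,2]),'cap',circ(P[P[:,2]>.146]),'ring',circ(P[(P[:,2]>.076)&(P[:,2]<.0815)]))
P=np.array([dep(t,u,v) for v in range(218,270) for u in range(395,445) if t['depth'][v,u]>0])
print('rim',circ(P[(P[:,2]>.044)&(P[:,2]<.056)]))
c=cv2.resize(s['img'][180:340,200:360],None,fx=3,fy=3);a=cv2.imread('pics/w10.png')[:,:,::-1]
cv2.imwrite('pics/c10.png',cv2.resize(np.hstack([c,a]),(800,343))[:,:,::-1])
E
```

```text
time: 11.72
tool_pos: [0.4509, 0.367, 0.2312]
orientation: [0.097, 0.7, -0.097, 0.7]
force: [0.5, -0.1, -0.3]
width: 0.998
11.8667 [0.45048807 0.36672162 0.22975927] [-0.59930294  0.7508774  -0.41755412]
guard (array([451.5, 366.7]), 23.6, 1439) 0.08405025412760264 cap (array([451.8, 367.6]), 8.5, 435) ring (array([451.6, 366.2]), 25.8, 440)
rim (array([453.5, -82.1]), 26.2, 151)
```

View pics/c10.png

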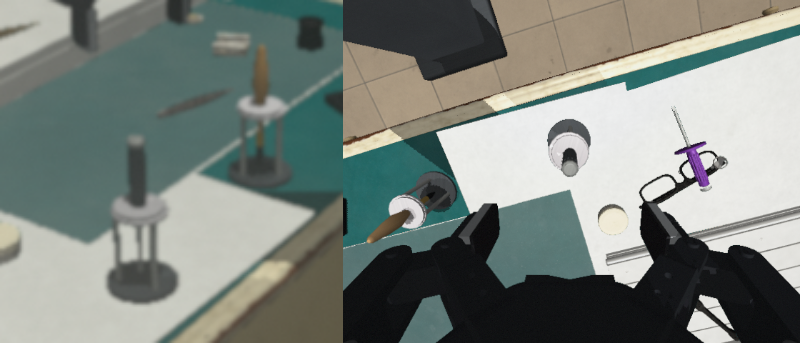

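The driver is upright in its stand (crop (137,180)), with the guard at z 0.084 within 1 mm of the ring axis. The demagnetiser has not moved and the gripper is clear.

```bash
python3 -c "
from plant import manip
print(manip.close_job())"
```

```text
the job is handed in; nothing more can be done
None
```

The screwdriver was dipped and is back in its own stand, released. I handed the job in at about 12 s of the 48 s allowed; no verdict was reported.

- **Dip:** the tip was held at z≈0.031 m, 19 mm below the rim and about 2 mm off the cup's axis, for just over a second. There was no noticeable contact force.
- **Final position:** the guard disc lies on the ring, top at z 0.084, within 1 mm of the ring's axis. The guard and cap centres agree to about 1 mm, so it hangs upright.
- **Demagnetiser:** its rim measured (453.5, -82.1) mm at the end against (453.6, -82.2) mm just before the transfer, so it did not move. The gripper is clear above the stand.

Two checks did not go cleanly:

- **Refused rows:** my first two jog calls were refused because the rows lacked some keys; nothing moved.
- **Purple look-alike:** it stood upright in the first picture and lay on its side from the second wrist picture (about 1 s in). The arm passed at TCP z≈0.23 m with no noticeable force in the readings, so I think it toppled by itself, though I did not see it fall. It did not move afterwards.

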